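# Vent the vacuum pot and rack the potted sleeve

## Robot

A 6-joint arm with a two-finger parallel gripper is mounted at the origin on a cart in front of the work surface, level with it; the furniture and walls round the work are solid. World frame = base frame: x ahead of the robot, y to its left, z up, the work surface at z = 0. Lengths are in m, angles in rad, forces in N, time in s.
With the tool pointing down it reaches from about 0.275 to 1 m from the base axis. Payload 8.4 kg.
Tool frame: the origin (TCP) lies midway between the tips of the shut fingers; the grasp point (between the pads) lies behind it (pinch_z is the z of the grasp point in the tool frame, in m); z points along the fingers, y is the line along which they close (so a half turn about z gives the same grasp; the last joint's range is limited). The gripper opens to 85 mm and grips with 20 to 120 N. Pads are 22 mm wide; open, the fingers measure 114 mm over their backs; the gripper's body (76 mm by 85 mm) begins 54 mm behind the grasp point. The pads swing forward as they close: fully open they stand 13 mm farther back than shut.
Start: joints at [1.248, 0.353, 1.633, -0, 1.155, -0.002], TCP at [0.197, 0.593, 0.231] pointing down, gripper open.
Joint ranges: [-2.63, 2.63], [-0.92, 2.1], [0.06, 2.66], [-1.3, 4.44], [0, 2.69], [-3.02, 3.02]. Speed limits (rad/s): [2.22, 2.22, 2.79, 3.14, 3.14, 3.14].

## Interface

Orientations are given as a unit quaternion [w, x, y, z].
In Python, from plant import observe, camera, close_job, spot_in, pinch_z gives the robot as it stands. The module is installed in compiled form; this text tells all that it offers.
- The arm moves only by the tool move_arm, never from a script. Its arguments are lists of equal length, an entry for each row: "offset": the shift along the tool's x, y, z in m, a list of three; "roll": the turn about the tool's z in rad; "claw": the opening, from 0 (shut) to 1 (fully open). A call has 1 to 8 rows; each row shifts and turns the commanded pose from where the row before left it, along the tool's axes as they then stand; what a row does not reach is not made up. A row lasts 1/12 s, in which the tool goes at most 41.7 mm and 7.16 degrees, less where a joint would pass 70% of its speed; a pose out of reach is approached as far as the arm can. A call with a gripper value outside its range is refused whole. The fingers move at their own pace and stop on an object; the grip force is fixed at half the most. Time passes only in rows, so rows that do not move let the fingers close. It gives the time, the measured TCP pose, the force, the opening and the grip force at its end, in the units of the state.
- observe(): the state, without advancing time (a new reading comes with each control period).
- camera(name): name is "scene" or "side" or "wrist"; returns a dict with "image" (384x512x3 uint8, red, green, blue), "range_z" (384x512 float32, m along the optical axis (not along the pixel's ray), 0 where there is no reading), "vertical_fov" (degrees; the focal length in pixels is half the picture's height over the tangent of half this angle, whatever the lens; pixels are square), "cx", "cy" (the principal point, pixels), "cam_to_world" (4x4, takes a point from camera to world coordinates). Camera axes: x right, y down, z forward; pixel columns grow to the right and rows downward; lengths in m; the calibration is good to about 2 mm. The wrist camera is an equidistant fisheye: a pixel r from the principal point sees the ray r / f radians off the axis. A picture is of the moment at which its call begins.
- close_job(): hands the job in; it is judged then, once.
Trained networks look in a picture, given as the dict that the camera call returned (one of the last four; its "shot" number tells which), for a name from the list of things; names that differ only in an ending like _2 or _b are one class to them, and where a whole thing is asked for, a point or a joint stands for the part that bears it (a point fixed in the world has none). Each returns a list of dicts, best first, with "conf" (0 to 1); they miss things now and then, are a little off and sometimes report something else, mostly with a low value. They report only what shows in the picture. A call takes as long as a camera call.
- spot_in(picture, query): "at" ([column, row] in pixels, amid what is visible of it).
The state is a dict: "time_s": time; "qpos": joint angles; "dq": joint speeds; "tau": joint torques, N m; "tool_pos": TCP position; "orientation": TCP orientation; "force": force on the tool from outside, world axes, zero at the start; "wrist_torque": the same for the moment, N m; "grip_width": finger opening in m; "gripper_force": force on a finger pad.
Only numpy, scipy, OpenCV 4.12 (cv2) and the standard library are available. Lean on these libraries where they do the work, as an engineer would, in place of code of your own. Each camera call takes 0.05 s, during which the arm holds its last target. There are 200 camera calls.

## Task

The resin sleeve in the vacuum pot is done: open the brass vent tap on the lid counter-clockwise until the vacuum is gone, then lift the lid off by its bar and set it down gently, level, on the black rubber mat. Take the sleeve out of the pot and stand it, fully down and upright, in the empty hole of the plywood block. Never lift the pot or push it away from its place, and leave the two sleeves in the block standing.

Things in the scene. Friction and masses are not known exactly. Their poses are not given: they have to be found in the camera images.
- pot: Round steel vacuum pot, loose, 3 kg. Origin: centre of its underside. Outside diameter 164 mm, rim flange 184 mm, rim top 112 mm above the origin, mouth clear within 65 mm of the axis, inner floor at 6 mm; low wire handles reach 112 mm from the axis. A grey puck on its floor (top at 22 mm) holds the sleeve upright on the axis.
- lid: Clear plastic lid centred on the pot, 0.61 kg, diameter 184 mm, 18 mm thick, with a 6 mm deep step, 145 mm wide, underneath. Origin: centre of the disc's underside, z up; laid flat it rests on the step, origin 6 mm above the surface. With vacuum in the pot it can be neither lifted nor turned on it: over about 30 N of pull the whole pot rises. Once vented only its 6 N weight is felt.
- lid_handle (a point): Middle of the lid's aluminium grab bar: 70 mm long (point x), 14 mm wide (y), 16 mm high, centre 58 mm above the lid's origin on the lid's axis; 32 mm free below it, between posts 54 mm apart. One end (+x) points at the vent tap, the other at a 40 mm high capped nipple 64 mm from the axis.
- tap_bar (a point): Middle of the vent tap's brass cross-bar: 64 mm long (point x), 12 mm thick (y), 24 mm high, centred on the tap's upright axis, which stands 66 mm from the lid's axis on the lid's +x side. Bar centre 92 mm above the lid's origin; its underside is 14 mm above the top of the grab bar. Below it a valve body of radius 13 mm with a short outlet pointing outward.
- vent_tap (a joint): Turn of the vent tap, rad: 0 shut, grows counter-clockwise seen from above, stop at 3.2; starts at 0 to 0.4. Stiff (about 0.12 N m: hold the bar firmly), stays where left; needs more turn than one grasp gives. The vacuum goes at an opening that differs from run to run (about 2.0 to 2.95) and shows only by the lid coming free; near the stop it is always gone.
- mat: Black rubber mat for the lid, fixed, 210 x 210 x 4 mm. Origin: centre of its underside, on the desk (top 4 mm above it).
- sleeve_mid (a point): Centre (half-way up) of the potted sleeve in the pot: upright white tube filled with resin, diameter 26 mm, 90 mm long, z along its axis, a copper stud (7 mm thick, 5 mm proud) on top; about 90 g, foot chamfered 1.5 mm. In the pot its centre is 51 mm above the pot's origin, its top 16 mm below the rim.
- block_hole0 (a point): Centre of the mouth of the empty hole in the fixed plywood block, 190 x 64 mm, 45 mm high. Three holes in a row along the point's x, 60 mm apart; the other two (+60 and +120 mm) hold finished sleeves of the same kind, 60 mm proud. Hole 29 mm wide, 30 mm deep, mouth chamfered 2 mm. A sleeve fully down has its centre 15 mm above the mouth.
- sleeve_b_mid (a point): Centre of the finished sleeve in the middle hole of the block.
- sleeve_c_mid (a point): Centre of the finished sleeve in the far hole of the block.

How it is judged:
On the way, in this order (a step that is already met when the one before it is completed fails the run):
1. the vent tap has been turned well open (at least 1.9 rad) with the lid still down on the pot (value of joint vent_tap above 1.9 rad and z of lid in the frame of pot below 0.118 m), for 0.2 s.
2. the lid has been lifted clear of the pot, the pot still standing on the desk (z of lid in the frame of pot above 0.125 m and height (world z) of pot below 0.006 m), for 0.2 s.
3. the lid lies level on the mat (horizontal distance between lid and mat below 0.06 m and height (world z) of lid below 0.014 m and angle between lid's own z axis and vertical below 0.08 rad), for 0.2 s.
4. the sleeve stands fully down in the empty hole (horizontal distance between sleeve_mid and block_hole0 below 0.006 m and z of sleeve_mid in the frame of block_hole0 below 0.019 m), for 0.2 s.
At the end, for the whole second after the job is handed in: The lid lies level on the mat (centre within 60 mm of the mat's centre), the sleeve stands upright and fully down (within 4 mm) in the empty hole, the pot stands within 50 mm of where it was, and the two finished sleeves are still in their holes (all of step 3 and all of step 4 and angle between sleeve_mid's own z axis and vertical below 0.12 rad and angle between pot's own z axis and vertical below 0.05 rad and distance of pot from where it was at the start of the episode below 0.05 m and distance of each of sleeve_b_mid, sleeve_c_mid from where it was at the start of the episode below 0.012 m); the robot touches nothing.
It fails at once if the pot is lifted off the desk (by more than 8 mm) (height (world z) of pot above 0.008 m).
It fails at once if the lid is dropped (falls free of the fingers at over 0.5 m/s) (contact force between the fingers and lid below 0.1 N and linear speed of lid above 0.5 m/s).
It also fails if it takes over 72 s, if anything falls off the work surface, if the arm or the gripper's body presses on something with over 40 N, if the wrist force passes 120 N, or if a joint passes its speed limit or range.

## Working session

There is one attempt and no reset: what is moved stays moved. The work goes in short steps, Python scripts to look and compute and a tool call to move; the robot and the scene stay as the last step left them, time stands still between calls to the robot, and variables do not carry over. Pictures are saved under pics/ and viewed, at most 10 in all, crops included, and the job is handed in when it is done.

Besides the shell and the picture viewer there is one more tool, called after "Request:" by a JSON object that holds its "fn" and its "kwargs". move_arm: Moves the arm, as the interface text tells. Its arguments: {"type":"object","properties":{"offset":{"type":"array"},"roll":{"type":"array"},"claw":{"type":"array"}},"required":["offset","roll","claw"]}

```bash
mkdir -p pics
cat > h.py <<'E'
import numpy as np, cv2
from plant import *
def ray(p,u,v,z):
    f=p["image"].shape[0]/2/np.tan(np.radians(p["vertical_fov"])/2)
    return np.array([(u-p["cx"])/f*z,(v-p["cy"])/f*z,z])
def world(p,u,v,z=None):
    if z is None:
        w=p["range_z"][int(v)-1:int(v)+2,int(u)-1:int(u)+2]; z=np.median(w[w>0])
    T=p["cam_to_world"]; return T[:3,:3]@ray(p,u,v,z)+T[:3,3]
def atz(p,u,v,h):
    T=p["cam_to_world"]; d=T[:3,:3]@ray(p,u,v,1.); o=T[:3,3]; return o+d*(h-o[2])/d[2]
def cloud(p):
    r=p["range_z"]; v,u=np.mgrid[:r.shape[0],:r.shape[1]]
    f=r.shape[0]/2/np.tan(np.radians(p["vertical_fov"])/2)
    c=np.stack([(u-p["cx"])/f*r,(v-p["cy"])/f*r,r],-1); T=p["cam_to_world"]
    w=c@T[:3,:3].T+T[:3,3]; w[r<=0]=np.nan; return w
def save(p,n): cv2.imwrite("pics/"+n,p["image"][:,:,::-1])
E
python3 - <<'E'
from h import *
np.set_printoptions(precision=4,suppress=True)
print(pinch_z, {k:v for k,v in observe().items()})
for n in("scene","side"):
    p=camera(n); save(p,n+".png"); print(n,p["vertical_fov"],p["cam_to_world"][:3,3])
    for q in("pot","lid","lid_handle","tap_bar","mat","block_hole0","sleeve_mid","sleeve_b_mid"):
        for d in spot_in(p,q)[:3]:
            try:w=world(p,*d["at"])
            except Exception as e:w=e
            print(q,d["at"],round(d["conf"],2),w)
E
```

```text
-0.0187 {'time_s': 0.0, 'qpos': array([ 1.2476,  0.3537,  1.6341,  0.    ,  1.1552, -0.0024]), 'dq': array([ 0.0012, -0.0009,  0.0001,  0.0002,  0.0023, -0.0005]), 'tau': array([ -0.0008, -60.523 , -34.2073,  -0.0003,   0.0093,   0.    ]), 'tool_pos': array([0.1969, 0.5927, 0.2306]), 'orientation': array([-0.0001,  0.1597,  0.9872, -0.0007]), 'force': array([ 0.5324, -1.1696,  0.6635]), 'wrist_torque': array([-0.0101, -0.0426,  0.0111]), 'gripper_force': 0.0, 'grip_width': 0.08553998633632579}
scene 57.392708914088175 [ 0.0259 -0.812   0.5705]
pot [269.5, 231.4] 0.61 [ 0.5241 -0.1618  0.0588]
lid [271.4, 197.1] 0.82 [ 0.5333 -0.1515  0.1567]
lid_handle [269.3, 196.5] 0.58 [ 0.5589 -0.1084  0.1336]
tap_bar [269.5, 165.3] 0.64 [ 0.6031 -0.0447  0.1971]
block_hole0 [322.9, 277.2] 0.77 [ 0.5256 -0.3701  0.0449]
block_hole0 [269.6, 162.5] 0.53 [ 0.6023 -0.0457  0.2064]
sleeve_b_mid [328.2, 254.1] 0.67 [ 0.5604 -0.3465  0.0817]
side 55.99321823935198 [ 0.4262 -0.8757  0.6122]
pot [262.8, 243.5] 0.56 [ 0.5576 -0.1786  0.0673]
lid [262.2, 204.7] 0.76 [ 0.5716 -0.0997  0.1297]
tap_bar [269.8, 168.5] 0.63 [ 0.602  -0.0475  0.2047]
mat [217.7, 187.4] 0.63 [0.4777 0.251  0.0022]
mat [264.6, 206.9] 0.59 [ 0.5764 -0.1068  0.1268]
block_hole0 [277.3, 307.0] 0.83 [ 0.5522 -0.3624  0.0452]
sleeve_b_mid [287.2, 288.2] 0.73 [ 0.5737 -0.3551  0.0861]
```

```bash
python3 -c "
import cv2,numpy as np
a=cv2.imread('pics/scene.png');b=cv2.imread('pics/side.png')
cv2.imwrite('pics/both.png',np.hstack([cv2.resize(a[90:340,180:430],(400,400)),cv2.resize(b[100:350,150:400],(400,400))]))"
```

```text
(no output)
```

View pics/both.png

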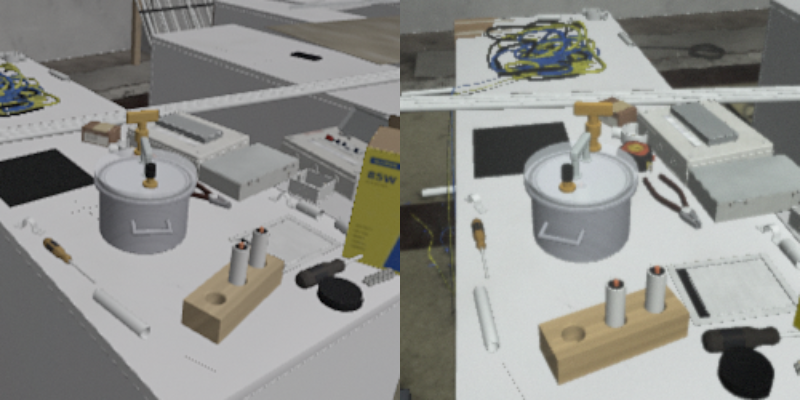

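View pics/side.png

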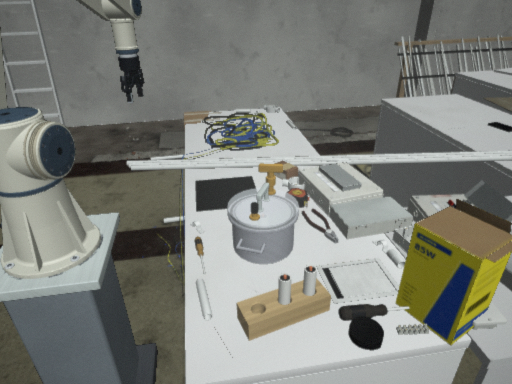

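The two views show the pot with the tap bar at side px (270,168) behind the grab bar, the capped nipple towards the camera, the mat at (225,193), and the block with its empty hole at (258,308). There is also a white rail crossing at row ~160 that I need to locate in 3D.

Run:
```python
from h import *
np.set_printoptions(precision=4,suppress=True)
W=[];C=[]
for n in("scene","side"):
    p=camera(n); w=cloud(p); W.append(w); C.append(p["image"])
    if n=="side":
        for u in(140,200,300,400,490):
            for v in (157,160,163,166): print("rail",u,v,w[v,u])
    x,y,z=w[...,0],w[...,1],w[...,2]; near=(np.abs(x-.57)<.2)&(np.abs(y+.1)<.2)
    def stats(m,t):
        P=w[m]; c,_,(V)=0,0,np.linalg.svd(P[:,:2]-P[:,:2].mean(0),full_matrices=False)[2]
        (cx,cy),(a,b),ang=cv2.minAreaRect((P[:,:2]*1000).astype(np.float32)); print(n,t,len(P),P.mean(0),"dir",np.degrees(np.arctan2(V[0,1],V[0,0])),"rect",cx,cy,a,b,ang)
        return P
    stats(near&(z>.196)&(z<.23),"tapbar"); stats(near&(z>.168)&(z<.187),"grab")
    P=stats(near&(z>.1)&(z<.117),"rim")
    from scipy.optimize import least_squares
    # rim silhouette: flange outer radius 92
    m=near&(z>.120)&(z<.1325); P=stats(m,"lidtop")
    R=w[near&(z>.112)&(z<.126)]
    f=lambda q:np.hypot(R[:,0]-q[0],R[:,1]-q[1])-.092
    s=least_squares(f,[.57,-.1],loss="soft_l1",f_scale=.002); print("lid side fit",s.x,len(R),np.median(np.abs(s.fun)))
    R=w[near&(z>.02)&(z<.095)]
    f=lambda q:np.hypot(R[:,0]-q[0],R[:,1]-q[1])-.082
    s=least_squares(f,[.57,-.1],loss="soft_l1",f_scale=.002); print("pot fit",s.x,len(R),np.median(np.abs(s.fun)))
    bl=(np.abs(x-.57)<.2)&(np.abs(y+.36)<.12)
    stats(bl&(np.abs(z-.045)<.003),"blocktop")
    stats(bl&(z>.085)&(z<.112),"sleeves")
    stats(bl&(z>.1055)&(z<.113),"studs")
    img=p["image"].max(-1); m=(img<45)&(np.abs(x-.5)<.25)&(np.abs(y-.2)<.25)&(np.abs(z-.003)<.012); 
    k,l,st,ce=cv2.connectedComponentsWithStats(m.astype(np.uint8)); i=1+np.argmax(st[1:,4]); stats(l==i,"mat")
```

```text
scene tapbar 159 [ 0.6013 -0.043   0.208 ] dir -15.663381219362442 rect 602.807861328125 -42.920867919921875 12.066014289855957 63.51383590698242 72.39578247070312
scene grab 143 [ 0.5739 -0.0912  0.1759] dir -118.6926274687342 rect 572.733154296875 -97.98442077636719 144.26902770996094 22.608585357666016 63.06735610961914
scene rim 231 [ 0.5261 -0.1552  0.1113] dir -37.914338160497934 rect 539.2612915039062 -141.55810546875 75.20384979248047 178.2271270751953 53.40054702758789
scene lidtop 1376 [ 0.56   -0.1122  0.1302] dir 145.16799172746735 rect 570.6692504882812 -99.30363464355469 181.8301544189453 181.52223205566406 55.23438262939453
lid side fit [ 0.5729 -0.0958] 287 0.0008254768737623736
pot fit [ 0.5724 -0.0961] 1393 0.001013166989708783
scene blocktop 962 [ 0.5507 -0.351   0.0457] dir -172.46804084266583 rect 569.8798828125 -340.21759033203125 191.10189819335938 66.1793441772461 14.328391075134277
scene sleeves 256 [ 0.5937 -0.3369  0.099 ] dir -165.63897633969194 rect 598.4284057617188 -334.0848083496094 87.70311737060547 25.732152938842773 14.57770824432373
scene studs 44 
[... 1680 characters left out ...]
03
lid side fit [ 0.5727 -0.0976] 327 0.0006222060056186585
pot fit [ 0.5727 -0.0979] 1607 0.0008862929396671743
side blocktop 1652 [ 0.5621 -0.3497  0.0445] dir -169.5104464672147 rect 570.853271484375 -342.75372314453125 191.07884216308594 66.79285430908203 13.72082233428955
side sleeves 343 [ 0.598  -0.3395  0.0994] dir -165.40772786708214 rect 599.7141723632812 -335.7325439453125 85.6028823852539 26.305952072143555 14.135557174682617
side studs 31 [ 0.6046 -0.334   0.1075] dir -163.86055927464324 rect 602.6214599609375 -334.92169189453125 72.51866149902344 18.682926177978516 16.457841873168945
side mat 1 [0.4319 0.3011 0.0027] dir 0.0 rect 431.86541748046875 301.1164855957031 0.0 0.0 0.0
```

Request:
{"fn": "move_arm", "kwargs": {"offset": [[-0.024,-0.02,-0.006],[-0.024,-0.02,-0.006],[-0.024,-0.02,-0.006],[-0.024,-0.02,-0.006],[-0.024,-0.02,-0.006],[-0.024,-0.02,-0.006],[-0.024,-0.02,-0.006],[-0.024,-0.02,-0.006]], "roll": [0,0,0,0,0,0,0,0], "claw": [1,1,1,1,1,1,1,1]}}

```text
time_s: 1.67
tool_pos: [0.3294, 0.3794, 0.2797]
orientation: [0.0, 0.16, 0.987, 0.0]
force: [0.5, 0.7, 0.5]
grip_width: 0.0857
gripper_force: 0.0
```

Request:
{"fn": "move_arm", "kwargs": {"offset": [[-0.024,-0.02,0],[-0.024,-0.02,0],[-0.024,-0.02,0],[-0.024,-0.02,0],[-0.024,-0.02,0],[-0.024,-0.02,0],[-0.024,-0.02,0],[-0.024,-0.02,0]], "roll": [0,0,0,0,0,0,0,0], "claw": [1,1,1,1,1,1,1,1]}}

```text
time_s: 2.33
tool_pos: [0.4612, 0.1669, 0.2795]
orientation: [0.0, 0.16, 0.987, 0.0]
force: [1.2, 1.2, 0.2]
grip_width: 0.0855
gripper_force: 0.0
```

Request:
{"fn": "move_arm", "kwargs": {"offset": [[-0.024,-0.02,0],[-0.024,-0.02,0],[-0.024,-0.02,0],[-0.024,-0.02,0],[-0.024,-0.02,0],[-0.024,-0.02,0],[-0.024,-0.02,0],[-0.024,-0.014,0]], "roll": [0,0,0,0,0,0,0,0], "claw": [1,1,1,1,1,1,1,1]}}

```text
time_s: 3.0
tool_pos: [0.5946, -0.0404, 0.2794]
orientation: [0.0, 0.16, 0.987, -0.0]
force: [0.3, 0.9, 0.3]
grip_width: 0.0852
gripper_force: 0.0
```

Request:
{"fn": "move_arm", "kwargs": {"offset": [[0,0,0],[0,0,0],[0,0,0],[0,0,0],[0,0,0],[0,0,0],[0,0,0],[0,0,0]], "roll": [0.124,0.124,0.124,0.124,0.124,0.124,0.124,0.124], "claw": [1,1,1,1,1,1,1,1]}}

```text
time_s: 3.67
tool_pos: [0.5942, -0.0384, 0.2793]
orientation: [0.0, 0.613, 0.79, -0.0]
force: [-0.2, -0.1, 1.8]
grip_width: 0.0851
gripper_force: 0.0
```

Request:
{"fn": "move_arm", "kwargs": {"offset": [[0,0,0],[0,0,0],[0,0,0],[0,0,0],[0,0,0],[0,0,0],[0,0,0],[0,0,0]], "roll": [0.124,0.124,0.124,0.124,0.124,0.124,0.124,0.124], "claw": [1,1,1,1,1,1,1,1]}}

```text
time_s: 4.33
tool_pos: [0.5942, -0.0383, 0.2793]
orientation: [-0.0, 0.915, 0.403, -0.0]
force: [-0.4, -0.2, -0.1]
grip_width: 0.0852
gripper_force: 0.0
```

Request:
{"fn": "move_arm", "kwargs": {"offset": [[0,0,0],[0,0,0],[0,0,0],[0,0,0],[0,0,0],[0,0,0],[0,0,0],[0,0,0]], "roll": [0.124,0.124,0.124,0.124,0.124,0.124,0.124,0.124], "claw": [1,1,1,1,1,1,1,1]}}

```text
time_s: 5.0
tool_pos: [0.5942, -0.0383, 0.2793]
orientation: [0.0, 0.997, -0.081, -0.0]
force: [-0.3, -0.3, 0.5]
grip_width: 0.0853
gripper_force: 0.0
```

```bash
cat >> h.py <<'E'
from scipy.spatial.transform import Rotation as Ro
def fcloud(p):
    r=p["range_z"]; v,u=np.mgrid[:r.shape[0],:r.shape[1]].astype(float)
    f=r.shape[0]/2/np.tan(np.radians(p["vertical_fov"])/2)
    a,b=u-p["cx"],v-p["cy"]; R=np.hypot(a,b)+1e-9; t=np.minimum(R/f,1.5)
    c=np.stack([np.tan(t)*a/R*r,np.tan(t)*b/R*r,r],-1); T=p["cam_to_world"]
    w=c@T[:3,:3].T+T[:3,3]; w[(r<=0)|(R/f>1.4)]=np.nan; return w
def rect(P): 
    (cx,cy),(a,b),ang=cv2.minAreaRect((P[:,:2]*1000).astype(np.float32)); return np.round([cx,cy,a,b,ang],1)
def totool(target,o=None):
    o=o or observe(); q=o["orientation"]; R=Ro.from_quat([*q[1:],q[0]]).as_matrix()
    return R.T@(np.array(target)-o["tool_pos"]), R
E
python3 - <<'E'
from h import *
np.set_printoptions(precision=4,suppress=True)
o=observe(); print(o["qpos"],o["tool_pos"],totool([.6035,-.0415,.19])[1])
p=camera("wrist"); save(p,"w1.png"); w=fcloud(p); print(p["vertical_fov"],p["cam_to_world"])
x,y,z=w[...,0],w[...,1],w[...,2]; near=(np.hypot(x-.6035,y+.0415)<.05)
for lo,hi in((.196,.208),(.208,.222)):
    m=near&(z>lo)&(z<hi); print(m.sum(),w[m].mean(0) if m.sum() else 0,rect(w[m]) if m.sum()>3 else 0)
m=(np.hypot(x-.573,y+.097)<.06)&(z>.170)&(z<.184); print(m.sum(),rect(w[m]) if m.sum()>3 else 0)
E
```

```text
[-0.0669  0.2654  1.6458 -0.      1.2304  1.6652] [ 0.5942 -0.0383  0.2793] [[ 0.987  -0.1606 -0.    ]
 [-0.1606 -0.987  -0.    ]
 [-0.      0.     -1.    ]]
65.70646984690485 [[-0.161  -0.9382 -0.3065  0.6737]
 [-0.987   0.153   0.0501 -0.0505]
 [-0.0001  0.3106 -0.9505  0.4217]
 [ 0.      0.      0.      1.    ]]
41 [ 0.6297 -0.0443  0.202 ] [609.3 -35.5   9.9  58.2  64.4]
1234 [ 0.6072 -0.0399  0.2148] [605.3 -39.3  12.   62.6  75.1]
1221 [572.8 -97.1 119.4  16.2  58.8]
```

View pics/w1.png

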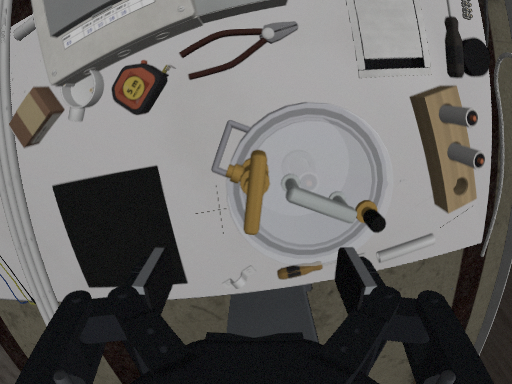

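Wrist view: the tap bar sits at (256,192), centre (0.605,-0.039), with the grab bar at (320,203) and the block at the right. This agrees with the lid geometry, so I'll descend and grip.

Request:
{"fn": "move_arm", "kwargs": {"offset": [[0.011,-0.0005,0.01],[0,0,0.02],[0,0,0.02],[0,0,0.02],[0,0,0.021],[0,0,0],[0,0,0],[0,0,0]], "roll": [0.1,0,0,0,0,0,0,0], "claw": [1,1,1,1,1,1,0,0]}}

```text
time_s: 5.72
tool_pos: [0.6058, -0.0396, 0.1894]
orientation: [-0.0, 0.992, -0.127, 0.001]
force: [-0.0, 0.1, 0.3]
grip_width: 0.0636
gripper_force: 0.0
```

Request:
{"fn": "move_arm", "kwargs": {"offset": [[0,0,0],[0,0,0],[0,0,0],[0,0,0],[0,0,0],[0,0,0]], "roll": [0,0,0,0,0,0], "claw": [0,0,0,0,0,0]}}

```text
time_s: 6.22
tool_pos: [0.6055, -0.0402, 0.1895]
orientation: [0.001, 0.992, -0.127, 0.001]
force: [-1.6, -3.3, 6.5]
grip_width: 0.0132
gripper_force: 58.5
```

Request:
{"fn": "move_arm", "kwargs": {"offset": [[0,0,0],[0,0,0],[0,0,0],[0,0,0],[0,0,0],[0,0,0],[0,0,0],[0,0,0]], "roll": [-0.1,-0.1,-0.1,-0.1,-0.1,-0.1,-0.1,-0.1], "claw": [0,0,0,0,0,0,0,0]}}

```text
time_s: 6.88
tool_pos: [0.6053, -0.0392, 0.1895]
orientation: [-0.0, 0.962, 0.271, 0.0]
force: [-3.0, 2.0, 6.6]
grip_width: 0.0138
gripper_force: 58.7
```

Request:
{"fn": "move_arm", "kwargs": {"offset": [[0,0,0],[0,0,0],[0,0,0],[0,0,0],[0,0,0],[0,0,0],[0,0,0],[0,0,0]], "roll": [-0.1,-0.1,-0.1,-0.1,-0.1,-0.1,-0.1,-0.1], "claw": [0,0,0,0,0,0,0,0]}}

```text
time_s: 7.55
tool_pos: [0.6044, -0.0385, 0.1894]
orientation: [-0.001, 0.781, 0.625, 0.0]
force: [-6.7, 5.2, 10.6]
grip_width: 0.0137
gripper_force: 59.1
```

```bash
python3 -c "
from plant import *
o=observe();print(o['qpos'],o['force'],o['wrist_torque'])"
```

```text
[-0.06700716  0.36589174  1.71496068  0.00196942  1.06198421  0.15343641] [-6.746201    5.17241951 10.61555216] [ 0.87411403  1.1245124  -0.19397235]
```

Request:
{"fn": "move_arm", "kwargs": {"offset": [[0,0,0],[0,0,0],[0,0,0],[0,0,0],[0,0,0],[0,0,0],[0,0,0],[0,0,0]], "roll": [-0.1,-0.1,-0.1,-0.1,-0.1,-0.1,-0.1,-0.1], "claw": [0,0,0,0,0,0,0,0]}}

```text
time_s: 8.22
tool_pos: [0.6034, -0.0386, 0.1894]
orientation: [-0.002, 0.476, 0.879, -0.0]
force: [-9.8, 4.5, 13.1]
grip_width: 0.0133
gripper_force: 59.5
```

Request:
{"fn": "move_arm", "kwargs": {"offset": [[0,0,0],[0,0,0],[0,0,0],[0,0,0],[0,0,0]], "roll": [-0.1,-0.1,-0.1,-0.1,-0.1], "claw": [0,0,0,0,0]}}

```text
time_s: 8.63
tool_pos: [0.6029, -0.0391, 0.1894]
orientation: [-0.002, 0.244, 0.97, -0.0]
force: [-12.2, 1.3, 14.8]
grip_width: 0.0138
gripper_force: 59.7
```

```bash
python3 -c "
from plant import *
o=observe();print(o['qpos'],o['force'],o['wrist_torque'])"
```

```text
[-6.75336668e-02  3.65299631e-01  1.71593964e+00  5.10208995e-04
  1.06466701e+00 -1.14657945e+00] [-12.2464705   1.2558495  14.804216 ] [ 0.26288686  2.09339779 -0.17747391]
```

Request:
{"fn": "move_arm", "kwargs": {"offset": [[0,0,0],[0,0,0],[0,0,0],[0,0,0]], "roll": [-0.06,-0.06,-0.06,0], "claw": [0,0,0,0]}}

```text
time_s: 8.97
tool_pos: [0.6029, -0.0394, 0.1893]
orientation: [-0.002, 0.156, 0.988, -0.0]
force: [-11.8, 0.5, 11.4]
grip_width: 0.0132
gripper_force: 59.5
```

```bash
python3 -c "
from plant import *
o=observe();print(o['qpos'],o['force'],o['wrist_torque'])"
```

```text
[-6.77053633e-02  3.65313905e-01  1.71600011e+00  8.26220541e-05
  1.06465669e+00 -1.32550570e+00] [-11.75705597   0.47426956  11.41870502] [ 0.16367482  1.85661501 -0.0206976 ]
```

Request:
{"fn": "move_arm", "kwargs": {"offset": [[0,0,0],[0,0,0],[0,0,0],[0,0,-0.01],[0,0,-0.03],[0,0,-0.03],[0.005,-0.032,0],[0.006,-0.032,0]], "roll": [0,0,0,0,0,0,0,0], "claw": [1,1,1,1,1,1,1,1]}}

```text
time_s: 9.63
tool_pos: [0.5766, -0.0968, 0.2612]
orientation: [0.003, 0.156, 0.988, 0.0]
force: [-0.9, -1.2, -1.4]
grip_width: 0.0853
gripper_force: 0.0
```

Request:
{"fn": "move_arm", "kwargs": {"offset": [[0,0,0],[0,0,0],[0,0,0],[0,0,0],[0,0,0],[0,0,0],[0,0,0],[0,0,0]], "roll": [0.12,0.12,0.12,0.12,0.12,0.12,0.12,0.12], "claw": [1,1,1,1,1,1,1,1]}}

```text
time_s: 10.3
tool_pos: [0.5751, -0.097, 0.259]
orientation: [0.0, 0.598, 0.801, 0.0]
force: [-0.6, -0.2, -0.2]
grip_width: 0.0855
gripper_force: 0.0
```

Request:
{"fn": "move_arm", "kwargs": {"offset": [[0,0,0],[0,0,0],[0,0,0],[0,0,0],[0,0,0],[0,0,0],[0,0,0],[0,0,0]], "roll": [0.12,0.12,0.12,0.12,0.12,0.12,0.074,0], "claw": [1,1,1,1,1,1,1,1]}}

```text
time_s: 10.97
tool_pos: [0.5751, -0.097, 0.259]
orientation: [0.0, 0.861, 0.509, 0.0]
force: [-0.2, 0.3, -0.4]
grip_width: 0.0853
gripper_force: 0.0
```

Run:
```python
from h import *
np.set_printoptions(precision=4,suppress=True)
o=observe(); print(o["qpos"],o["tool_pos"],totool([.573,-.097,.15]))
p=camera("wrist"); save(p,"w2.png"); w=fcloud(p)
x,y,z=w[...,0],w[...,1],w[...,2]
m=(np.hypot(x-.605,y+.0395)<.045)&(z>.205)&(z<.222); print("tap",m.sum(),rect(w[m]) if m.sum()>3 else 0)
m=(np.hypot(x-.573,y+.097)<.045)&(z>.174)&(z<.184); print("grab",m.sum(),w[m].mean(0),rect(w[m]) if m.sum()>3 else 0)
m=(p["image"].max(-1)<50)&(np.abs(z-.004)<.008)&(np.abs(y-.2)<.25)
k,l,st,ce=cv2.connectedComponentsWithStats(m.astype(np.uint8)); i=1+np.argmax(st[1:,4]); print("mat",st[i],rect(w[l==i]),w[l==i].mean(0))
```

```text
[-0.1696  0.2625  1.6958  0.      1.1825  0.3338] [ 0.5751 -0.097   0.259 ] (array([-0.001 , -0.0019,  0.109 ]), array([[ 0.4824,  0.8759,  0.0007],
       [ 0.8759, -0.4824, -0.0001],
       [ 0.0002,  0.0007, -1.    ]]))
tap 1857 [605.4 -39.   12.4  63.6  70.4]
grab 1260 [ 0.5745 -0.0942  0.1771] [573.4 -95.9  68.6  12.9  61.4]
mat [  36    0  163  100 9099] [501.6 212.7 207.7 211.6  88.8] [0.4844 0.172  0.0038]
```

View pics/w2.png

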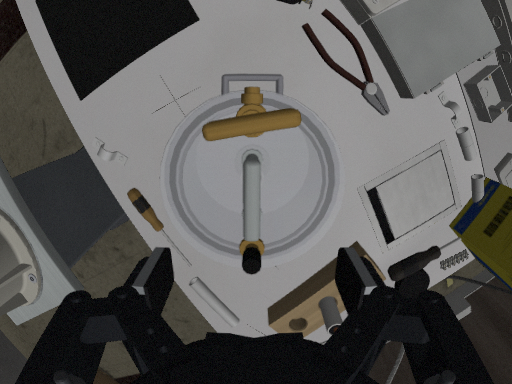

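Wrist view: the tap bar at (252,124) has turned about 175°, so the tap is near its stop. The grab bar at (252,200) lies along the tool's x axis, and the block is at the lower right. Next is the lid grasp.

Request:
{"fn": "move_arm", "kwargs": {"offset": [[0,-0.002,0.02],[0,0,0.02],[0,0,0.02],[0,0,0.02],[0,0,0.02],[0,0,0.009],[0,0,0],[0,0,0]], "roll": [0,0,0,0,0,0,0,0], "claw": [1,1,1,1,1,1,0,0]}}

```text
time_s: 11.68
tool_pos: [0.5732, -0.096, 0.1496]
orientation: [-0.0, 0.86, 0.511, -0.0]
force: [0.2, 0.2, -0.4]
grip_width: 0.0639
gripper_force: 0.0
```

Request:
{"fn": "move_arm", "kwargs": {"offset": [[0,0,0],[0,0,0],[0,0,0],[0,0,0],[0,0,0],[0,0,-0.001],[0,0,-0.001],[0,0,-0.001]], "roll": [0,0,0,0,0,0,0,0], "claw": [0,0,0,0,0,0,0,0]}}

```text
time_s: 12.35
tool_pos: [0.5723, -0.0959, 0.1518]
orientation: [-0.0, 0.86, 0.51, -0.001]
force: [0.1, 0.1, -6.5]
grip_width: 0.0128
gripper_force: 58.4
```

Request:
{"fn": "move_arm", "kwargs": {"offset": [[0,0,-0.003],[0,0,-0.005],[0,0,-0.008],[0,0,-0.01],[0,0,-0.012],[0,0,-0.015],[0,0,-0.015],[0,0,-0.012]], "roll": [0,0,0,0,0,0,0,0], "claw": [0,0,0,0,0,0,0,0]}}

```text
time_s: 13.02
tool_pos: [0.5735, -0.096, 0.2347]
orientation: [0.001, 0.86, 0.51, 0.001]
force: [1.6, -0.6, -6.3]
grip_width: 0.0133
gripper_force: 58.6
```

Request:
{"fn": "move_arm", "kwargs": {"offset": [[0.005,-0.0045,0],[0.01,-0.009,0],[0.0165,-0.0149,0],[0.0165,-0.0149,0],[0.0165,-0.0149,0],[0.0165,-0.0149,0],[0.0165,-0.0149,0],[0.0165,-0.0149,0]], "roll": [0,0,0,0,0,0,0,0], "claw": [0,0,0,0,0,0,0,0]}}

```text
time_s: 13.68
tool_pos: [0.5357, 0.0554, 0.2312]
orientation: [-0.001, 0.86, 0.51, -0.001]
force: [-0.3, -0.4, -6.2]
grip_width: 0.0132
gripper_force: 58.7
```

Request:
{"fn": "move_arm", "kwargs": {"offset": [[0.0165,-0.0149,0],[0.0165,-0.0149,0],[0.0165,-0.0149,0],[0.0165,-0.0149,0],[0.0165,-0.0149,0],[0.0165,-0.0149,0],[0.014,-0.013,0],[0.007,-0.006,0]], "roll": [0,0,0,0,0,0,0,0], "claw": [0,0,0,0,0,0,0,0]}}

```text
time_s: 14.35
tool_pos: [0.4976, 0.2133, 0.2313]
orientation: [-0.001, 0.86, 0.511, -0.001]
force: [0.1, 0.8, -7.0]
grip_width: 0.0131
gripper_force: 58.8
```

```bash
python3 - <<'E'
from h import *
np.set_printoptions(precision=4,suppress=True)
o=observe(); print(o["qpos"],o["force"],totool([.501,.2115,.06]))
for n in("side","scene"):
    p=camera(n); save(p,n+"2.png"); w=cloud(p); x,y,z=w[...,0],w[...,1],w[...,2]
    for q in ("sleeve_mid","lid"): print(q,[(d["at"],round(d["conf"],2),world(p,*d["at"])) for d in spot_in(p,q)[:2]])
    m=(np.hypot(x-.5,y-.21)<.1)&(z>.195)&(z<.215); P=w[m]; print(len(P)); 
    if len(P)>50:
        c=P.mean(0); nrm=np.linalg.svd(P-c)[2][2] if len(P)<4000 else 0; print("lid",c,nrm)
    m=(np.hypot(x-.573,y+.097)<.05)&(z>.02); print("in pot",m.sum(),w[m].mean(0))
    m=(np.hypot(x-.573,y+.097)<.03)&(z>.085)&(z<.112); print("top",m.sum(),w[m].mean(0) if m.any() else 0, rect(w[m]) if m.sum()>3 else 0)
E
python3 -c "
import cv2,numpy as np
a=cv2.imread('pics/scene2.png');b=cv2.imread('pics/side2.png')
cv2.imwrite('pics/both2.png',np.hstack([cv2.resize(a[60:310,130:380],(400,400)),cv2.resize(b[80:330,130:380],(400,400))]))"
```

```text
[0.4013 0.2244 1.8112 0.0013 1.1078 0.8992] [ 0.0547  0.7768 -6.9639] (array([0.0002, 0.0042, 0.1713]), array([[ 0.4781,  0.8783, -0.0022],
       [ 0.8783, -0.4781,  0.0003],
       [-0.0007, -0.0021, -1.    ]]))
sleeve_mid [([263.6, 217.9], 0.7, array([ 0.574 , -0.105 ,  0.0924]))]
lid [([218.8, 138.2], 0.67, array([0.4893, 0.1815, 0.2115])), ([309.4, 279.5], 0.54, array([ 0.6248, -0.3391,  0.0859]))]
1018
lid [0.497  0.1814 0.2083] [-0.0042 -0.0416  0.9991]
in pot 140 [ 0.5712 -0.1043  0.0842]
top 74 [ 0.5718 -0.1018  0.0927] [571.4 -98.5  26.9  25.3  36.4]
sleeve_mid [([266.8, 208.4], 0.62, array([ 0.5623, -0.0944,  0.0883]))]
lid [([199.1, 144.3], 0.97, array([0.4724, 0.1495, 0.2281]))]
922
lid [0.4857 0.1848 0.2102] [-0.021  -0.0442  0.9988]
in pot 86 [ 0.5687 -0.1017  0.0895]
top 59 [ 0.5691 -0.1006  0.0937] [572.  -98.7  25.7  23.   16.6]
```

View pics/both2.png

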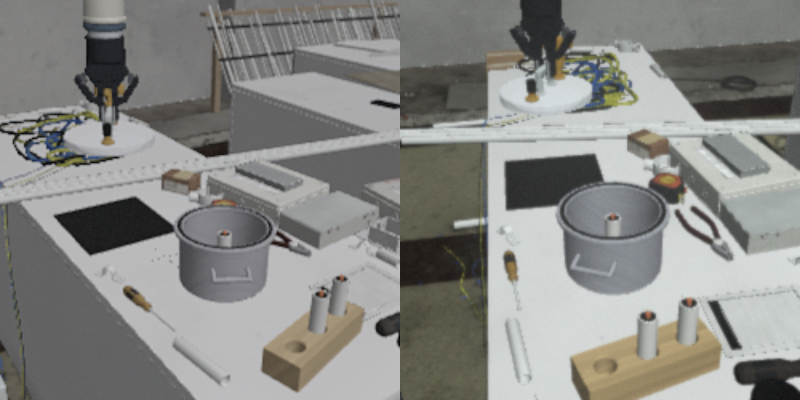

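The lid hangs level above the mat, the sleeve stands upright in the pot, and the pot is in place. Lowering the lid.

Request:
{"fn": "move_arm", "kwargs": {"offset": [[0,0.002,0.02],[0,0.002,0.028],[0,0,0.028],[0,0,0.028],[0,0,0.028],[0,0,0.02],[0,0,0.012],[0,0,0.008]], "roll": [0,0,0,0,0,0,0,0], "claw": [0,0,0,0,0,0,0,0]}}

```text
time_s: 15.32
tool_pos: [0.5029, 0.2078, 0.0589]
orientation: [-0.0, 0.86, 0.51, -0.001]
force: [-0.2, 0.1, -5.7]
grip_width: 0.013
gripper_force: 58.8
```

Request:
{"fn": "move_arm", "kwargs": {"offset": [[0,0,0.003],[0,0,0.002],[0,0,0.002],[0,0,0.001],[0,0,0.001],[0,0,0]], "roll": [0,0,0,0,0,0], "claw": [0,0,0,0,0,0]}}

```text
time_s: 15.82
tool_pos: [0.5036, 0.209, 0.0518]
orientation: [0.0, 0.86, 0.51, 0.0]
force: [0.1, -0.1, -6.3]
grip_width: 0.0128
gripper_force: 58.9
```

Request:
{"fn": "move_arm", "kwargs": {"offset": [[0,0,0.001],[0,0,0.001],[0,0,0.001],[0,0,0.001],[0,0,0]], "roll": [0,0,0,0,0], "claw": [0,0,0,0,0]}}

```text
time_s: 16.23
tool_pos: [0.5034, 0.2088, 0.0483]
orientation: [0.0, 0.86, 0.51, 0.0]
force: [-4.1, -1.4, 9.4]
grip_width: 0.013
gripper_force: 61.1
```

Request:
{"fn": "move_arm", "kwargs": {"offset": [[0,0,0],[0,0,0],[0,0,0],[0,0,0],[0,0,-0.01],[0,0,-0.03],[0,0,-0.035],[0,0,-0.035]], "roll": [0,0,0,0,0,0,0,0], "claw": [1,1,1,1,1,1,1,1]}}

```text
time_s: 16.9
tool_pos: [0.5027, 0.2085, 0.1587]
orientation: [-0.0, 0.86, 0.51, -0.001]
force: [1.2, 0.6, 0.8]
grip_width: 0.0856
gripper_force: 0.0
```

Request:
{"fn": "move_arm", "kwargs": {"offset": [[0,0,-0.035],[0,0,-0.035],[-0.018,0.016,0],[-0.026,0.0225,0],[-0.026,0.0225,0],[-0.026,0.0225,0],[-0.026,0.0225,0],[-0.026,0.0225,0]], "roll": [0,0,0,0,0,0,0,0], "claw": [1,1,1,1,1,1,1,1]}}

```text
time_s: 17.57
tool_pos: [0.5452, 0.0157, 0.2282]
orientation: [0.0, 0.86, 0.51, 0.0]
force: [1.3, 0.6, 1.0]
grip_width: 0.0854
gripper_force: 0.0
```

Request:
{"fn": "move_arm", "kwargs": {"offset": [[-0.026,0.0225,0],[-0.026,0.0225,0],[-0.026,0.0225,0],[-0.011,0.0105,0],[0,0,0],[0,0,0],[0,0,0],[0,0,0]], "roll": [0,0,0,0.104,0.12,0.12,0.12,0.12], "claw": [1,1,1,1,1,1,1,1]}}

```text
time_s: 18.23
tool_pos: [0.5708, -0.0985, 0.228]
orientation: [0.0, 0.971, 0.238, 0.0]
force: [0.4, 0.4, 0.0]
grip_width: 0.0853
gripper_force: 0.0
```

Request:
{"fn": "move_arm", "kwargs": {"offset": [[0,0,0],[0,0,0],[0,0,0]], "roll": [0.12,0.12,0], "claw": [1,1,1]}}

```text
time_s: 18.48
tool_pos: [0.5708, -0.0983, 0.228]
orientation: [0.0, 0.993, 0.12, 0.0]
force: [0.0, 0.2, 0.0]
grip_width: 0.0852
gripper_force: 0.0
```

Run:
```python
from h import *
from scipy.optimize import least_squares
np.set_printoptions(precision=4,suppress=True)
o=observe(); print(o["qpos"],o["tool_pos"])
p=camera("wrist"); save(p,"w3.png"); w=fcloud(p)
x,y,z=w[...,0],w[...,1],w[...,2]
m=(np.hypot(x-.572,y+.098)<.03)&(z>.092)&(z<.1); print("sleeve top",m.sum(),w[m].mean(0),rect(w[m]))
m=(np.hypot(x-.572,y+.098)<.1)&(z>.108)&(z<.118);R=w[m]; print("rim",rect(R))
m=(np.hypot(x-.57,y+.342)<.12)&(np.abs(z-.045)<.003); print("block",m.sum(),rect(w[m]))
print([(d["at"],d["conf"],w[int(d["at"][1]),int(d["at"][0])]) for d in spot_in(p,"block_hole0")])
p=camera("scene"); w=cloud(p); x,y,z=w[...,0],w[...,1],w[...,2]
m=(np.hypot(x-.5,y-.21)<.11)&(z>.015)&(z<.04); print("lid",m.sum(),rect(w[m]),np.linalg.svd(w[m]-w[m].mean(0),full_matrices=False)[2][2],np.percentile(z[m],[5,50,95]))
print(totool([.5715,-.098,.06]))
```

```text
[-0.173   0.2854  1.7373  0.      1.1186  1.1566] [ 0.5708 -0.0983  0.228 ]
sleeve top 485 [ 0.5733 -0.0971  0.0944] [573.1 -97.2  26.   23.1  13.9]
rim [573.1 -96.7 182.1 182.5   2. ]
block 3688 [ 570.6 -340.7  191.2   66.4   14.4]
[([414.8, 209.6], 0.95, array([ 0.5754, -0.3113,  0.045 ]))]
lid 1053 [501.3 204.9 180.8 181.7  67.6] [-0.0135 -0.0273  0.9995] [0.0188 0.0294 0.0318]
(array([ 0.0006, -0.    ,  0.1677]), array([[ 0.9687,  0.2483,  0.0003],
       [ 0.2483, -0.9687, -0.    ],
       [ 0.0003,  0.0001, -1.    ]]))
```

View pics/w3.png

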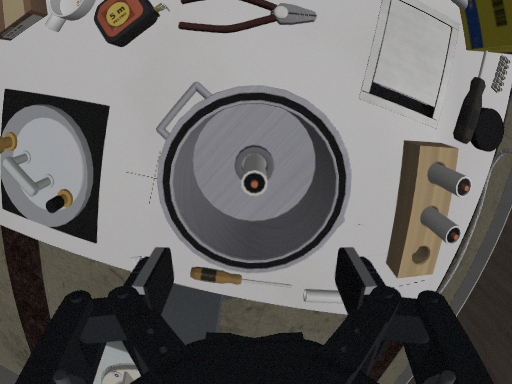

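Wrist view: the lid lies flat on the mat at (48,165). The sleeve top is at (254,183), world (0.573,-0.097), and the empty hole is at (420,255). Grasping the sleeve.

Request:
{"fn": "move_arm", "kwargs": {"offset": [[0.0025,-0.0007,0.02],[0,0,0.025],[0,0,0.025],[0,0,0.025],[0,0,0.025],[0,0,0.025],[0,0,0.02],[0,0,0.004]], "roll": [0,0,0,0,0,0,0,0], "claw": [1,1,1,1,1,1,1,1]}}

```text
time_s: 19.3
tool_pos: [0.5709, -0.0965, 0.0552]
orientation: [-0.001, 0.992, 0.125, -0.002]
force: [-1.0, -0.2, -0.2]
grip_width: 0.086
gripper_force: 0.0
```

Request:
{"fn": "move_arm", "kwargs": {"offset": [[0,0,0],[0,0,0],[0,0,0],[0,0,0],[0,0,0],[0,0,0],[0,0,0]], "roll": [0,0,0,0,0,0,0], "claw": [1,0,0,0,0,0,0]}}

```text
time_s: 19.88
tool_pos: [0.5737, -0.0971, 0.0593]
orientation: [0.0, 0.992, 0.123, 0.001]
force: [-1.0, -0.3, 5.9]
grip_width: 0.0238
gripper_force: 58.7
```

Request:
{"fn": "move_arm", "kwargs": {"offset": [[0,0,-0.005],[0,0,-0.01],[0,0,-0.02],[0,0,-0.02],[0,0,-0.02],[0,0,-0.02],[0,0,-0.02],[0,0,-0.005]], "roll": [0,0,0,0,0,0,0,0], "claw": [0,0,0,0,0,0,0,0]}}

```text
time_s: 20.55
tool_pos: [0.5748, -0.0972, 0.1822]
orientation: [0.001, 0.992, 0.123, 0.002]
force: [1.0, -0.8, -0.1]
grip_width: 0.0237
gripper_force: 58.8
```

Request:
{"fn": "move_arm", "kwargs": {"offset": [[-0.006,0.01,0],[-0.011,0.02,0],[-0.011,0.022,0],[-0.011,0.022,0],[-0.011,0.022,0],[-0.011,0.022,0],[-0.011,0.022,0],[-0.011,0.022,0]], "roll": [0,0,0,0,0,0,0,0], "claw": [0,0,0,0,0,0,0,0]}}

```text
time_s: 21.22
tool_pos: [0.5307, -0.2756, 0.1769]
orientation: [-0.001, 0.992, 0.123, -0.001]
force: [0.2, -0.3, -1.7]
grip_width: 0.0239
gripper_force: 58.8
```

Request:
{"fn": "move_arm", "kwargs": {"offset": [[-0.011,0.022,0],[-0.011,0.022,0],[-0.011,0.019,0],[-0.007,0.011,0],[0,0,0],[0,0,0],[0,0,0]], "roll": [0,0,0,0,0,0,0], "claw": [0,0,0,0,0,0,0]}}

```text
time_s: 21.8
tool_pos: [0.5112, -0.355, 0.1777]
orientation: [-0.001, 0.992, 0.123, -0.0]
force: [-0.1, 0.9, -1.0]
grip_width: 0.0235
gripper_force: 58.9
```

Run:
```python
from h import *
np.set_printoptions(precision=4,suppress=True)
o=observe(); print(o["qpos"],o["tool_pos"],o["force"],totool([.5122,-.3562,.1])[0])
out=[]
for n in ("wrist","scene","side"):
    p=camera(n); save(p,n+"4.png"); w=fcloud(p) if n=="wrist" else cloud(p)
    x,y,z=w[...,0],w[...,1],w[...,2]
    m=(np.hypot(x-.57,y+.342)<.12)&(np.abs(z-.045)<.003); print(n,"block",m.sum(),rect(w[m]))
    m=(np.hypot(x-.6,y+.335)<.06)&(z>.09)&(z<.104); print("bc tops",m.sum(),rect(w[m]))
    t=o["tool_pos"]
    m=(np.hypot(x-t[0],y-t[1])<.022)&(z>.08)&(z<t[2]-.004); P=w[m]; print("held",len(P),P.mean(0) if len(P) else 0, np.nanmin(P[:,2]) if len(P) else 0)
    if len(P)>60:
        for a in np.arange(.08,.2,.015):
            q=P[(P[:,2]>a)&(P[:,2]<a+.015)]
            if len(q)>5:
                from scipy.optimize import least_squares
                s=least_squares(lambda c:np.hypot(q[:,0]-c[0],q[:,1]-c[1])-.013,t[:2],loss="soft_l1",f_scale=.001); print(round(a+.0075,3),s.x,len(q))
a=cv2.imread("pics/scene4.png");b=cv2.imread("pics/side4.png")
cv2.imwrite('pics/both4.png',np.hstack([cv2.resize(a[170:320,210:360],(400,400)),cv2.resize(b[190:340,200:350],(400,400))]))
```

```text
[-0.6096  0.403   1.6873  0.0004  1.0525  0.7143] [ 0.5112 -0.355   0.1777] [-0.0989  0.9371 -0.9918] [0.0007 0.0015 0.0777]
wrist block 10059 [ 571.3 -340.9  190.4   64.3   14. ]
bc tops 1252 [ 600.1 -333.3   84.9   25.6   13.8]
held 1082 [ 0.5202 -0.3524  0.1527] 0.1258041749992735
0.132 [ 0.5098 -0.3549] 240
0.148 [ 0.5098 -0.3549] 323
0.162 [ 0.5097 -0.3549] 407
0.178 [ 0.5097 -0.3549] 112
scene block 963 [ 571.1 -340.   193.2   66.1   14.2]
bc tops 136 [ 598.3 -334.9   83.    23.9   12.9]
held 214 [ 0.503  -0.3608  0.1507] 0.1270751967120447
0.132 [ 0.5103 -0.3536] 56
0.148 [ 0.5106 -0.3536] 68
0.162 [ 0.5104 -0.3535] 74
0.178 [ 0.5106 -0.3535] 16
side block 1644 [ 571.  -342.   190.8   66.8   13.7]
bc tops 222 [ 599.2 -335.1   85.3   27.    15.1]
held 260 [ 0.5083 -0.3653  0.1501] 0.12457114808577752
0.132 [ 0.5106 -0.3553] 72
0.148 [ 0.5103 -0.3552] 88
0.162 [ 0.5102 -0.355 ] 82
0.178 [ 0.5105 -0.3551] 17
```

View pics/both4.png

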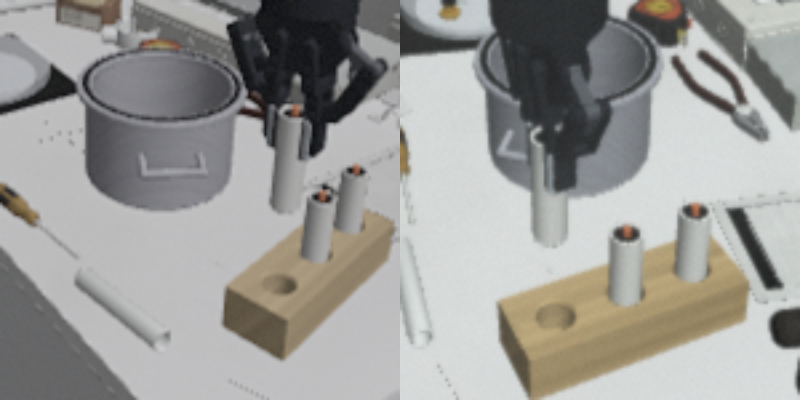

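The sleeve is held upright, foot at z≈0.125, and the hole is about 2.4 mm further in x and 1.2 mm further in −y. Correcting and lowering.

Request:
{"fn": "move_arm", "kwargs": {"offset": [[0.002,0.0018,0.01],[0,0,0.015],[0,0,0.015],[0,0,0.015],[0,0,0.01],[0,0,0.005],[0,0,0],[0,0,0]], "roll": [0,0,0,0,0,0,0,0], "claw": [0,0,0,0,0,0,0,0]}}

```text
time_s: 22.62
tool_pos: [0.5141, -0.357, 0.1083]
orientation: [-0.0, 0.992, 0.123, -0.0]
force: [0.1, 0.0, -1.1]
grip_width: 0.024
gripper_force: 58.9
```

Request:
{"fn": "move_arm", "kwargs": {"offset": [[0,0,0.004],[0,0,0.003],[0,0,0.003],[0,0,0.002],[0,0,0.002],[0,0,0]], "roll": [0,0,0,0,0,0], "claw": [0,0,0,0,0,0]}}

```text
time_s: 23.12
tool_pos: [0.5137, -0.357, 0.0939]
orientation: [-0.0, 0.992, 0.123, -0.0]
force: [-0.1, 0.3, -1.2]
grip_width: 0.024
gripper_force: 58.9
```

Request:
{"fn": "move_arm", "kwargs": {"offset": [[0,0,0.003],[0,0,0.003],[0,0,0.003],[0,0,0.003],[0,0,0.003],[0,0,0.003],[0,0,0.002],[0,0,0]], "roll": [0,0,0,0,0,0,0,0], "claw": [0,0,0,0,0,0,0,0]}}

```text
time_s: 23.78
tool_pos: [0.5136, -0.3569, 0.0737]
orientation: [-0.0, 0.992, 0.123, -0.0]
force: [-0.2, 1.1, -0.5]
grip_width: 0.0236
gripper_force: 58.9
```

Request:
{"fn": "move_arm", "kwargs": {"offset": [[0,0,0.002],[0,0,0.002],[0,0,0.001],[0,0,0]], "roll": [0,0,0,0], "claw": [0,0,0,0]}}

```text
time_s: 24.12
tool_pos: [0.5138, -0.357, 0.069]
orientation: [-0.0, 0.992, 0.123, -0.0]
force: [-0.4, 0.0, -2.0]
grip_width: 0.0236
gripper_force: 58.9
```

Request:
{"fn": "move_arm", "kwargs": {"offset": [[0,0,0.001],[0,0,0],[0,0,0],[0,0,0],[0,0,0],[0,0,0],[0,0,-0.01],[0,0,-0.02]], "roll": [0,0,0,0,0,0,0,0], "claw": [0,0,1,1,1,1,1,1]}}

```text
time_s: 24.78
tool_pos: [0.5125, -0.3561, 0.0969]
orientation: [-0.001, 0.992, 0.123, -0.002]
force: [-0.3, 0.7, 0.3]
grip_width: 0.0855
gripper_force: 0.0
```

Request:
{"fn": "move_arm", "kwargs": {"offset": [[0,0,-0.03],[0,0,-0.03],[0,0,-0.03],[0,0,-0.02],[0,0,0],[0,0,0]], "roll": [0,0,0,0,0,0], "claw": [1,1,1,1,1,1]}}

```text
time_s: 25.28
tool_pos: [0.5145, -0.3576, 0.2103]
orientation: [0.001, 0.992, 0.123, 0.001]
force: [-1.0, 0.5, -0.4]
grip_width: 0.0854
gripper_force: 0.0
```

Run:
```python
from h import *
np.set_printoptions(precision=4,suppress=True)
from scipy.optimize import least_squares
for n in ("wrist","side"):
    p=camera(n); save(p,n+"5.png"); w=fcloud(p) if n=="wrist" else cloud(p)
    x,y,z=w[...,0],w[...,1],w[...,2]
    for c in((.513,-.3555),(.571,-.341),(.629,-.3265)):
        m=(np.hypot(x-c[0],y-c[1])<.02)&(z>.055)&(z<.118)
        P=w[m]; T=P[P[:,2]>.1]; q=P[P[:,2]<.1]
        print(n,len(P),"topz",np.percentile(P[:,2],[90,99]),least_squares(lambda k:np.hypot(q[:,0]-k[0]-k[2]*(q[:,2]-.08),q[:,1]-k[1]-k[3]*(q[:,2]-.08))-.013,[*c,0,0],loss="soft_l1",f_scale=.001).x)
    m=(np.hypot(x-.573,y+.097)<.1)&(z>.108)&(z<.118); print("rim",rect(w[m]))
```

```text
wrist 908 topz [0.1053 0.1101] [ 0.5127 -0.3572 -0.0009  0.0008]
wrist 742 topz [0.1056 0.1106] [ 0.5704 -0.3411  0.0076 -0.0121]
wrist 838 topz [0.1057 0.1105] [ 0.6295 -0.3263 -0.0029 -0.0129]
rim [ 577.1 -124.9  181.9  129.5   10.6]
side 334 topz [0.1044 0.1093] [ 0.5127 -0.3578 -0.0007  0.0019]
side 310 topz [0.1044 0.1092] [ 0.5709 -0.3417 -0.0001 -0.0021]
side 301 topz [0.1041 0.1094] [ 0.629  -0.3268 -0.0036  0.0025]
rim [ 573.1 -105.8  182.8  160.     5.4]
```

View pics/side5.png

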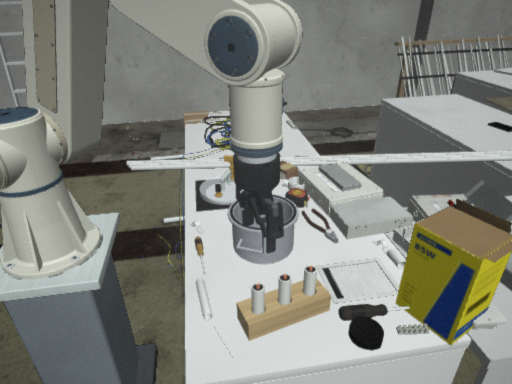

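The three sleeves stand at equal height in the block, at px (258,298), (285,290) and (310,280). The lid is on the mat at (215,190), the pot is in place, and the gripper is free.

```bash
python3 -c "
from plant import *
print(close_job())"
```

```text
the job is handed in; nothing more can be done
None
```

The job is handed in: the tap was opened about 3.06 rad, the lid lies level on the mat, the sleeve stands fully down and upright in the empty hole, and the pot and the other two sleeves measured in place (`close_job` returned no verdict).

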